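# Sort out the muddled charger, meter stand and battery tray

## Robot

A 6-joint arm with a two-finger parallel gripper is mounted at the origin on the work surface. World frame = base frame: x ahead of the robot, y to its left, z up, the work surface at z = 0. Lengths are in m, angles in rad, forces in N, time in s.
With the tool pointing down it reaches from about 0.225 to 0.875 m from the base axis. Payload 3.4 kg.
Tool frame: the origin (TCP) lies midway between the tips of the shut fingers; the grasp point (between the pads) lies 19 mm behind it (pinch_z is the distance from the TCP to the grasp point, in m); z points along the fingers, y is the line along which they close (so a half turn about z gives the same grasp; the last joint's range is limited). The gripper opens to 85 mm and grips with 20 to 120 N. Pads are 22 mm wide; open, the fingers measure 114 mm over their backs; the gripper's body (76 mm by 85 mm) begins 54 mm behind the grasp point. The pads swing forward as they close: fully open they stand 13 mm farther back than shut.
Start: joints at [1.026, 0.276, 1.505, -0, 1.361, -0.121], TCP at [0.236, 0.524, 0.231] pointing down, gripper open.
Joint ranges: [-2.89, 2.89], [-0.75, 2.08], [0.22, 2.7], [-1.18, 4.32], [0.11, 2.71], [-2.7, 2.7]. Speed limits (rad/s): [2.57, 2.57, 3.14, 3.14, 3.14, 3.14].

## Interface

Orientations are given as a unit quaternion [w, x, y, z].
In Python, from rig import get_state, get_image, sign_off, pinch_z gives the robot as it stands.
- The arm moves only by the tool send_rows, never from a script. Its argument "steps" is one flat list of numbers, 5 for each row, row after row: the gripper's target within -1 to 1 (fully open at 1, half-way at 0, shut at -1), then the shift along the tool's x, y, z in cm, then the turn about the tool's z in degrees. In form: [gripper, x, y, z, roll, gripper, x, y, z, roll, ...]. A call has 1 to 12 rows; each row shifts and turns the commanded pose from where the row before left it, along the tool's axes as they then stand; what a row does not reach is not made up. A row lasts 1/10 s, in which the tool goes at most 50 mm and 8.59 degrees, less where a joint would pass 70% of its speed; a pose out of reach is approached as far as the arm can. A call is refused whole if a number of a shift passes 5 or a number of a turn 8.59, either way. A call with a gripper value outside its range is refused whole. The fingers move at their own pace and stop on an object; "newtons" is the grip in N (left out, the last holds). Time passes only in rows, so rows that do not move let the fingers close. It gives the time, the measured TCP pose, the force, the opening and the grip force at its end, in the units of the state.
- get_state(): the state, without advancing time (a new reading comes with each control period).
- get_image(name): name is "side" or "top" or "wrist"; returns a dict with "color" (400x640x3 uint8, red, green, blue), "mtx" (3x3 intrinsics, pixels), "T" (4x4, takes a point from camera to world coordinates); the wrist camera has in their place "mount" (4x4, takes a point from camera to tool coordinates, whose origin is the TCP and whose axes are the flange's). Camera axes: x right, y down, z forward; pixel columns grow to the right and rows downward; lengths in m; the calibration is good to about 2 mm. The wrist camera is an equidistant fisheye: a pixel r from the principal point sees the ray r / f radians off the axis. A picture is of the moment at which its call begins: read the wrist's pose just before it. There is no depth.
- sign_off(): hands the job in; it is judged then, once.
The state is a dict: "clock": time; "qpos": joint angles; "qd": joint speeds; "effort": joint torques, N m; "position": TCP position; "ee_rot": TCP orientation; "contact_force": force on the tool from outside, world axes, zero at the start; "moment": the same for the moment, N m; "width": finger opening in m; "gripper_force": force on a finger pad.
Only numpy, scipy, OpenCV 4.12 (cv2) and the standard library are available. Lean on these libraries where they do the work, as an engineer would, in place of code of your own. Each camera call takes 0.05 s, during which the arm holds its last target. There are 200 camera calls.

## Task

The three devices on the radio repair bench have ended up in one another's places: stand the two-way radio in the black charger cup, the green multimeter in the light aluminium stand and the spare battery pack in the white tray, each upright and fully down on the floor of its place; the blue pad is free if you need to park one. Lift things straight out and set them down rather than dropping them, keep them upright, do not tip the loose stand or push it out of its place, and leave the tape roll, the bobbin and the tub where they are.

Things in the scene. Friction and masses are not known exactly. Their poses are not given: they have to be found in the camera images.
- radio: two-way radio, black upright block 34 mm deep (x), 54 wide (y), body 105 high; on top a stub antenna 14 mm across, 28 tall at y = +18 mm and a knob 12 across, 9 tall at y = -14 mm. 0.25 kg. Origin: centre of underside, z up. Starts in the aluminium stand, nearly square with it. Pinch across the 34 mm depth, 18 mm below the body's top. Either way round is fine.
- battery: spare battery pack, plain grey upright block 32 mm deep (x), 54 wide (y), 80 high, three small flat brass contacts on top. 0.15 kg. Origin: centre of underside, z up. Starts in the charger cup, nearly square with it. Pinch across the 32 mm depth, 18 mm below the top. Either way round is fine.
- meter: multimeter, green upright block with black face, 38 mm deep (x), 66 wide (y), 125 high, the largest; a dial 38 mm across stands 6.5 mm proud of the -x face, 50 mm above the underside; two dark sockets on the flat top. 0.30 kg. Origin: centre of underside, z up. Starts in the white tray, nearly square with it. Pinch across the 38 mm depth, 18 mm below the top. Either way round is fine.
- charger: black desk charger, fixed: an open rectangular cup with thick walls, inside 54 mm (x) by 74 mm (y), outside 78 by 98 mm; inner floor 12 mm and rim 32 mm above the bench; a low ledge 14 mm high with two small lamps sticks out to 63 mm on its -x side. Origin: centre of the cup at bench level; z up. The radio's home.
- stand: light free-standing holder of bare aluminium sheet, 80 g, not fixed: open rectangular cup, inside 56 mm (x) by 84 mm (y), walls 3 mm, inner floor 3 mm and rim 45 mm above the bench. Origin: centre of its underside; z up. The multimeter's home. It slides or tips if something in it is pulled aside.
- tray: white shallow plastic tray, fixed: inside 68 mm (x) by 88 mm (y), walls 4 mm, inner floor 4 mm and rim 14 mm above the bench. Origin: centre of its underside; z up. The battery pack's home.
- pad: flat blue pad, fixed, 90 mm (x) by 110 mm (y), 3 mm thick, empty: a free spot to park a device. Origin: centre of its underside; z up.
- tape: roll of black tape lying flat, 64 mm across, 19 mm high, with a 38 mm hole. A bystander: leave it alone. Origin: centre of its underside.
- bobbin: empty white plastic wire bobbin standing on end, 54 mm across the flanges, 43 mm high. A bystander: leave it alone. Origin: centre of its underside.
- tub: small yellow screw-top tub, 42 mm across, 42 mm high. A bystander: leave it alone. Origin: centre of its underside.

How it is judged:
By the outcome, as a careful person would: the job done as asked, in the order asked, and still so for the second after the job is handed in, with the robot touching nothing.
It also fails if it takes over 112 s, if anything falls off the work surface, if the arm or the gripper's body presses on something with over 40 N, if the wrist force passes 120 N, or if a joint passes its speed limit or range.

## Working session

There is one attempt and no reset: what is moved stays moved. The work goes in short steps, Python scripts to look and compute and a tool call to move; the robot and the scene stay as the last step left them, time stands still between calls to the robot, and variables do not carry over. Pictures are saved under pics/ and viewed, at most 14 in all, crops included, and the job is handed in when it is done.

Besides the shell and the picture viewer there is one more tool, called after "Emit:" as name(argument=value, ...) on one line, values as JSON. send_rows: Moves the arm, as the interface text tells. Its arguments: {"type":"object","properties":{"steps":{"type":"array"},"newtons":{"type":"number"}},"required":["steps"]}

```bash
mkdir -p pics; ls; python3 - <<'E'
from rig import *
import cv2,numpy as np
print(get_state(),pinch_z)
for n in("top","side","wrist"):
    d=get_image(n); cv2.imwrite(f"pics/{n}0.png",d["color"][:,:,::-1]); print(n,{k:np.round(v,4).tolist() for k,v in d.items() if k!="color"})
E
```

```text
pics
{'clock': 0.0, 'qpos': array([ 1.02597399e+00,  2.76608848e-01,  1.50615451e+00,  7.87391289e-06,
        1.36070989e+00, -1.20998279e-01]), 'qd': array([-8.39489771e-04,  7.06205879e-04, -6.17812642e-04, -1.75127771e-03,
        8.79338237e-05,  7.07355577e-04]), 'effort': array([ 1.99382694e-04, -4.16777158e+01, -2.45812386e+01, -2.00295399e-04,
        1.11039777e-02, -9.22105698e-06]), 'position': array([0.23618698, 0.52365852, 0.23042331]), 'ee_rot': array([-3.10921703e-04,  2.10330257e-01,  9.77629940e-01, -8.87409767e-04]), 'contact_force': array([-0.0573039 ,  0.06521641,  0.00192523]), 'moment': array([ 0.02789238, -0.00726012,  0.03211696]), 'gripper_force': 0.0, 'width': 0.08550209989106454} 0.0187
top {'mtx': [[504.1474, 0.0, 313.651], [0.0, 504.1474, 199.2842], [0.0, 0.0, 1.0]], 'T': [[0.0148, -0.9802, 0.1976, 0.2785], [-0.9999, -0.0148, 0.0014, -0.0109], [0.0016, -0.1976, -0.9803, 1.2021], [0.0, 0.0, 0.0, 1.0]]}
side {'mtx': [[383.5093, 0.0, 320.6986], [0.0, 383.5093, 207.2321], [0.0, 0.0, 1.0]], 'T': [[0.919, -0.2348, 0.3168, 0.2482], [-0.3938, -0.5882, 0.7063, -0.5945], [0.0205, -0.7738, -0.633, 0.5595], [0.0, 0.0, 0.0, 1.0]]}
wrist {'mtx': [[309.7069, 0.0, 318.923], [0.0, 309.7069, 197.9767], [0.0, 0.0, 1.0]], 'mount': [[-0.0009, -0.9599, -0.2802, 0.0721], [1.0, -0.0012, 0.0009, -0.0003], [-0.0012, -0.2802, 0.9599, -0.1416], [0.0, 0.0, 0.0, 1.0]]}
```

View pics/top0.png

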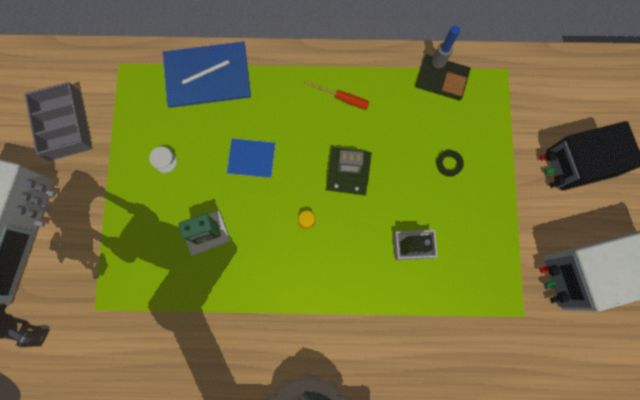

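View pics/side0.png

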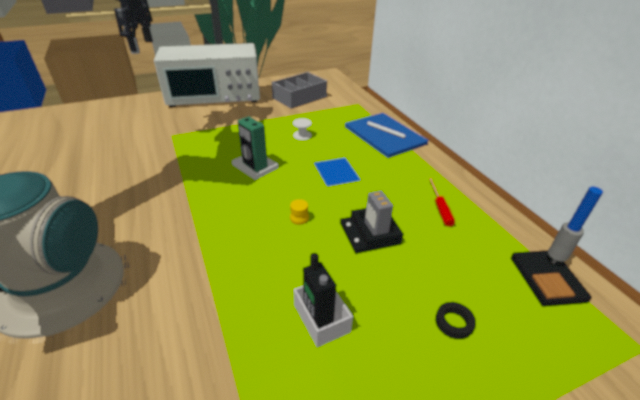

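The top view shows the charger with the battery at (350,170), the stand with the radio at (416,243), the tray with the meter at (205,232) and the pad at (251,157). The tape is at (450,162), the bobbin at (162,158) and the tub at (306,218). The side view agrees.

```bash
cat > h.py <<'E'
import numpy as np,cv2
from rig import *
from scipy.spatial.transform import Rotation as R
def pose():
    s=get_state(); T=np.eye(4); q=s["ee_rot"]; T[:3,:3]=R.from_quat([q[1],q[2],q[3],q[0]]).as_matrix(); T[:3,3]=s["position"]; return T
def cam(n):
    P=pose(); d=get_image(n)
    d["W"]=P@d["mount"] if n=="wrist" else d["T"]; d["fish"]=n=="wrist"; return d
def world(d,uv,z):
    uv=np.atleast_2d(np.array(uv,float)); K=d["mtx"]; a=(uv-K[:2,2])/K[0,0]
    if d["fish"]:
        r=np.linalg.norm(a,axis=1)[:,None]; D=np.hstack([a/np.maximum(r,1e-9)*np.sin(r),np.cos(r)])
    else: D=np.hstack([a,np.ones((len(a),1))])
    D=D@d["W"][:3,:3].T; o=d["W"][:3,3]
    return (o+D*((z-o[2])/D[:,2])[:,None])
def save(d,name,box=None,k=1):
    im=d["color"][:,:,::-1]
    if box: im=im[box[1]:box[3],box[0]:box[2]]
    cv2.imwrite(f"pics/{name}.png",cv2.resize(im,None,fx=k,fy=k,interpolation=cv2.INTER_CUBIC))
def rect(p):  # min-area rect of world xy points: centre, dims, yaw of first edge
    c,s,a=cv2.minAreaRect((np.asarray(p)[:,:2]*1000).astype(np.float32)); return np.round(c,1),np.round(s,1),round(a,2)
def tool(dx,dy,yawdeg=0):  # world shift (mm) to tool axes cm
    P=pose(); return np.round((P[:3,:3].T@np.array([dx,dy,0]))/10,2)
E
python3 - <<'E'
from h import *
d=cam("top")
for n,uv,z in [("chg",(347,172),.03),("batt",(350,162),.092),("stand",(416,244),.045),("radio",(413,243),.1),("tray",(207,236),.014),("metertop",(198,226),.129),("pad",(251,157),.003),("tub",(306,219),.042),("bob",(162,158),.043),("tape",(450,162),.019)]: print(n,world(d,uv,z).round(3))
hsv=cv2.cvtColor(d["color"],cv2.COLOR_RGB2HSV); m=cv2.inRange(hsv,(100,120,60),(125,255,255)); m[:,:215]=0;m[:130]=0;m[200:]=0;m[:,290:]=0
c=max(cv2.findContours(m,0,2)[0],key=cv2.contourArea)
print("pad",rect(world(d,c[:,0,:],.003)))
P=pose();print(P.round(3)); save(cam("wrist"),"w0")
E
```

```text
chg [[ 0.583 -0.088  0.03 ]]
batt [[ 0.59  -0.091  0.092]]
stand [[ 0.41  -0.246  0.045]]
radio [[ 0.406 -0.229  0.1  ]]
tray [[0.425 0.242 0.014]]
metertop [[0.433 0.238 0.129]]
pad [[0.624 0.147 0.003]]
tub [[0.465 0.008 0.042]]
bob [[0.607 0.354 0.043]]
tape [[ 0.614 -0.339  0.019]]
pad (array([623.4, 147.6]), array([107.4,  86.9]), 85.0)
[[-0.912  0.411 -0.001  0.236]
 [ 0.411  0.912 -0.001  0.524]
 [ 0.    -0.001 -1.     0.231]
 [ 0.     0.     0.     1.   ]]
```

View pics/wrist0.png

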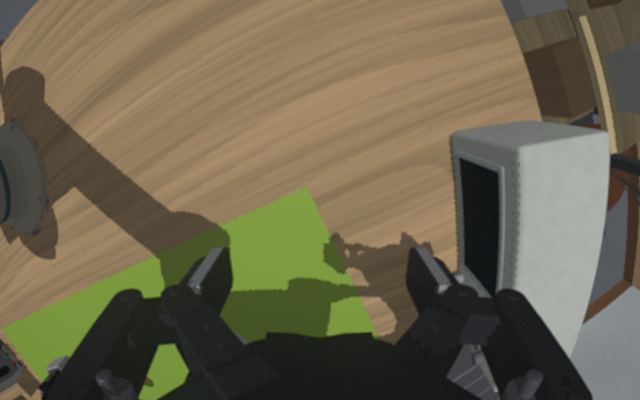

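The wrist picture shows the bench's left end. The fingers are at the lower left and right, with the grasp zone between them near (320,260), and image up is tool +x. Next I turn the closing axis onto world x and go above the battery.

Emit:
send_rows(steps=[1,0,0,0,8.2,1,0,0,0,8.2,1,0,0,0,8.2,1,0,0,0,8.2,1,0,0,0,8.2,1,0,0,0,8.2,1,0,0,0,8.2,1,0,0,0,8.2], newtons=40)

```text
clock: 1.05
position: [0.2364, 0.5241, 0.2311]
ee_rot: [0.0, 0.708, 0.706, -0.0]
contact_force: [-0.6, -0.8, 0.7]
width: 0.0853
gripper_force: 0.0
```

Emit:
send_rows(steps=[1,-4.1,2.36,0,0,1,-4.1,2.36,0,0,1,-4.1,2.36,0,0,1,-4.1,2.36,0,0,1,-4.1,2.36,0,0,1,-4.1,2.36,0,0,1,-4.1,2.36,0,0,1,-4.1,2.36,0,0])

```text
clock: 1.85
position: [0.4265, 0.1948, 0.2315]
ee_rot: [0.0, 0.706, 0.708, 0.0]
contact_force: [0.8, 0.8, 0.6]
width: 0.0856
gripper_force: 0.0
```

Emit:
send_rows(steps=[1,-4.1,2.36,0,0,1,-4.1,2.36,0,0,1,-4.1,2.36,0,0,1,-4.1,2.36,0,0,1,-4.1,2.36,0,0,1,-4.1,2.36,0,0,1,-4.1,2.36,0,0,1,0,0,0,0,1,0,0,0,0])

```text
clock: 2.75
position: [0.5917, -0.091, 0.2305]
ee_rot: [-0.001, 0.707, 0.707, -0.0]
contact_force: [-0.5, 0.1, 0.3]
width: 0.0856
gripper_force: 0.0
```

```bash
python3 - <<'E'
from h import *
print(pose().round(4)); d=cam("wrist"); save(d,"w1"); np.save("w1.npy",d,allow_pickle=True)
E
```

```text
[[ 1.000e-04  1.000e+00 -1.500e-03  5.917e-01]
 [ 1.000e+00 -1.000e-04  1.000e-03 -9.100e-02]
 [ 1.000e-03 -1.500e-03 -1.000e+00  2.305e-01]
 [ 0.000e+00  0.000e+00  0.000e+00  1.000e+00]]
```

View pics/w1.png

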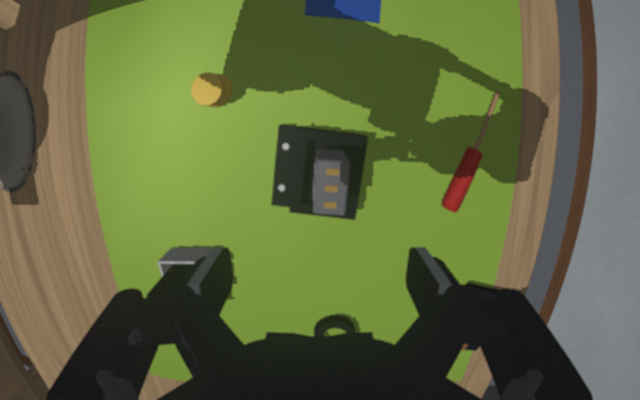

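The battery's top is near (329,188), with the contacts in a column at x=331 and y=171, 188 and 205. The charger runs from (278,125) to (356,219). I'll enlarge it.

```bash
python3 - <<'E'
from h import *
d=np.load("w1.npy",allow_pickle=True).item(); d["color"]=cv2.convertScaleAbs(d["color"],alpha=1.8,beta=10); save(d,"w1c",(260,115,380,230),5)
E
```

```text
(no output)
```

View pics/w1c.png

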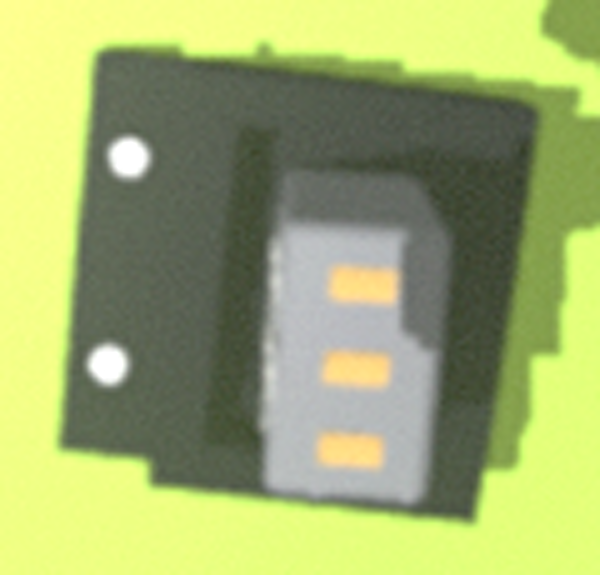

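```bash
python3 - <<'E'
from h import *
d=np.load("w1.npy",allow_pickle=True).item()
d["W"]=d["W"]
f=lambda p,z:world(d,np.array(p)/5.+[260,115],z)[:,:2]*1000
def show(n,c):
    print(n,c.round(1).tolist(),"centre",c.mean(0).round(1)); e=np.diff(np.vstack([c,c[:1]]),axis=0); print(" len",np.linalg.norm(e,axis=1).round(1),"ang",np.degrees(np.arctan2(e[:,1],e[:,0])).round(1))
show("batt",f([(278,222),(450,235),(425,502),(263,487)],.092))
print(f([(356,370),(364,285),(351,451)],.092))
show("chg BL,BR,TR",f([(150,487),(473,520),(537,103)],.032)); c=f([(150,487),(537,103)],.032); print(c.mean(0))
print("inner left edge",f([(240,130),(207,440)],.032))
print("leds",f([(129,158),(108,365)],.014))
E
```

```text
batt [[587.7, -64.4], [619.2, -66.7], [615.7, -118.5], [584.6, -115.4]] centre [601.8 -91.2]
 len [31.6 51.9 31.2 51.1] ang [ -4.2 -93.9 174.3  86.6]
[[ 602.15642193  -92.32155513]
 [ 603.49375677  -76.11977278]
 [ 601.36530948 -108.19007108]]
chg BL,BR,TR [[556.9, -135.9], [632.4, -144.1], [644.1, -46.8]] centre [ 611.2 -108.9]
 len [ 76.   98.  124.6] ang [  -6.2   83.1 -134.4]
[600.54467138 -91.35146485]
inner left edge [[ 578.68004779  -53.29163952]
 [ 570.44730264 -124.42342415]]
leds [[ 552.11714131  -61.38401848]
 [ 545.84680452 -111.14772947]]
```

Emit:
send_rows(steps=[1,-0.1,1.03,0,0,1,0,0,0,4.2,1,0,0,3.5,0,1,0,0,3.5,0,1,0,0,3.5,0,1,0,0,3.5,0,1,0,0,1.5,0,1,0,0,1.0,0,1,0,0,1.0,0,1,0,0,0,0])

```text
clock: 3.8
position: [0.6019, -0.0904, 0.0558]
ee_rot: [-0.0, 0.732, 0.682, -0.0]
contact_force: [0.1, 0.1, -0.4]
width: 0.0856
gripper_force: 0.0
```

Emit:
send_rows(steps=[-1,0,0,0,0,-1,0,0,0,0,-1,0,0,0,0,-1,0,0,0,0,-1,0,0,0,0,-1,0,0,0,0,-1,0,0,0,0,-1,0,0,0,0])

```text
clock: 4.6
position: [0.6027, -0.0913, 0.0571]
ee_rot: [0.001, 0.732, 0.681, 0.0]
contact_force: [-0.5, 0.2, 4.8]
width: 0.0315
gripper_force: 40.7
```

Emit:
send_rows(steps=[-1,0,0,-0.5,0,-1,0,0,-1,0,-1,0,0,-2,0,-1,0,0,-3,0,-1,0,0,-3,0,-1,0,0,-2,0,-1,0,0,-0.5,0,-1,2,0,0,0,-1,3.5,0.1,0,0,-1,4,0.1,0,0,-1,4,0.1,0,0])

```text
clock: 5.7
position: [0.6138, 0.0444, 0.175]
ee_rot: [-0.001, 0.732, 0.681, -0.001]
contact_force: [1.0, -0.1, -1.9]
width: 0.0316
gripper_force: 40.0
```

Emit:
send_rows(steps=[-1,4,0.05,0,0,-1,3.5,0,0,0,-1,2,0,0,0,-1,1,0,0,0,-1,0,0,0,0,-1,0,0,2,0,-1,0,0,3,0,-1,0,0,3,0,-1,0,0,2,0,-1,0,0,1,0,-1,0,0,0.5,0,-1,0,0,0,0])

```text
clock: 6.9
position: [0.6228, 0.1473, 0.0613]
ee_rot: [0.0, 0.732, 0.681, -0.0]
contact_force: [-1.0, 0.9, -0.8]
width: 0.0316
gripper_force: 39.9
```

```bash
python3 - <<'E'
from h import *
s=get_state(); print(s["position"],s["contact_force"],s["width"]); save(cam("side"),"s1",(240,60,440,260),3)
E
```

```text
[0.62281773 0.14730841 0.06126523] [-1.04499084  0.91642478 -0.80424654] 0.031562483882943915
```

View pics/s1.png

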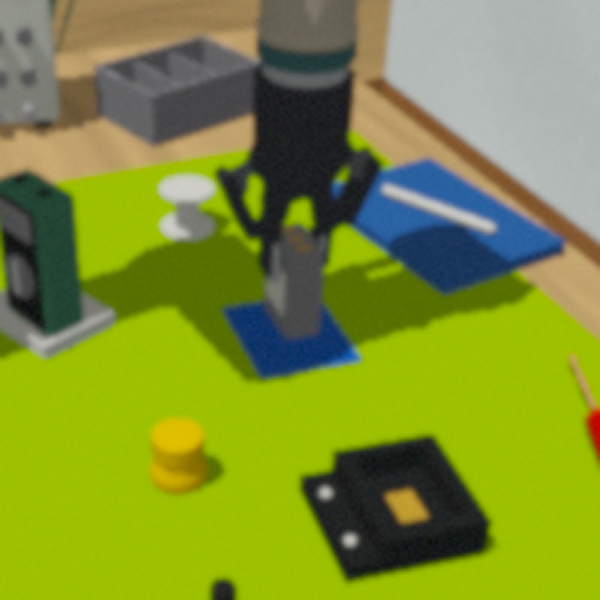

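The picture shows the battery upright in the gripper, just above the pad at (300,300) in the crop, and the empty charger with its brass floor plate. Next I set the battery down.

Emit:
send_rows(steps=[-1,0,0,0.5,0,-1,0,0,0.5,0,-1,0,0,0.15,0,-1,0,0,0.1,0,-1,0,0,0,0])

```text
clock: 7.45
position: [0.6226, 0.1481, 0.0487]
ee_rot: [-0.0, 0.732, 0.682, -0.0]
contact_force: [0.2, -1.1, -2.0]
width: 0.0314
gripper_force: 39.9
```

Emit:
send_rows(steps=[-1,0,0,0.1,0,-1,0,0,0,0])

```text
clock: 7.65
position: [0.6229, 0.1482, 0.0482]
ee_rot: [0.0, 0.732, 0.682, 0.0]
contact_force: [-1.0, -0.6, -0.5]
width: 0.0315
gripper_force: 40.0
```

Emit:
send_rows(steps=[-1,0,0,0.1,0,-1,0,0,0,0])

```text
clock: 7.85
position: [0.6229, 0.1482, 0.0481]
ee_rot: [0.0, 0.732, 0.681, 0.0]
contact_force: [-1.0, -1.3, 4.7]
width: 0.0313
gripper_force: 40.8
```

Emit:
send_rows(steps=[-0.2,0,0,0,0,0.2,0,0,0,0,0.6,0,0,0,0,1,0,0,0,0,1,0,0,0,0,1,0,0,0,0,1,0,0,-2,0,1,0,0,-4,0,1,0,0,-5,0,1,0,0,-5,0,1,0,0,-4,0])

```text
clock: 8.95
position: [0.6231, 0.1481, 0.2501]
ee_rot: [0.001, 0.732, 0.681, 0.001]
contact_force: [0.6, -0.3, -1.4]
width: 0.0853
gripper_force: 0.0
```

Emit:
send_rows(steps=[1,-4.45,-2.07,0,0,1,-4.45,-2.07,0,0,1,-4.45,-2.07,0,0,1,-4.45,-2.07,0,0,1,-4.45,-2.07,0,0,1,-4.45,-2.07,0,0,1,-4.45,-2.07,0,0,1,-4.45,-2.07,0,0,1,-4.45,-2.07,0,0,1,0,0,0,0,1,0,0,0,0])

```text
clock: 10.05
position: [0.4078, -0.2389, 0.2468]
ee_rot: [-0.0, 0.733, 0.68, 0.0]
contact_force: [1.0, 0.3, -0.5]
width: 0.0855
gripper_force: 0.0
```

```bash
python3 - <<'E'
from h import *
print(pose().round(4)); d=cam("wrist"); np.save("w2.npy",d,allow_pickle=True); d["color"]=cv2.convertScaleAbs(d["color"],alpha=1.8,beta=10);save(d,"w2",(240,110,400,270),3.75)
E
```

```text
[[ 7.460e-02  9.972e-01  4.000e-04  4.078e-01]
 [ 9.972e-01 -7.460e-02  8.000e-04 -2.389e-01]
 [ 8.000e-04  3.000e-04 -1.000e+00  2.468e-01]
 [ 0.000e+00  0.000e+00  0.000e+00  1.000e+00]]
```

View pics/w2.png

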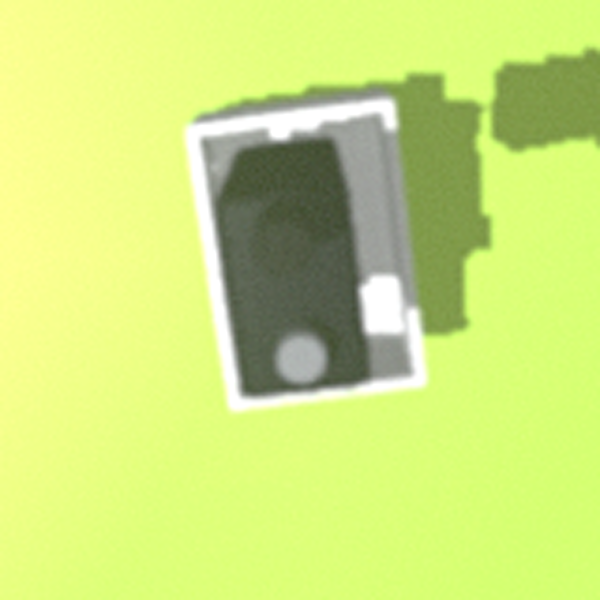

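The stand's rim corners in the crop are (190,122), (393,95), (425,383) and (234,408). The radio's top runs about (220,203) to (370,382), with the knob at (301,357) and the antenna near (287,243).

```bash
python3 - <<'E'
from h import *
d=np.load("w2.npy",allow_pickle=True).item()
f=lambda p,z:world(d,np.array(p)/3.75+[240,110],z)[:,:2]*1000
def show(n,c):
    print(n,c.round(1).tolist(),"centre",c.mean(0).round(1)); e=np.diff(np.vstack([c,c[:1]]),axis=0); print(" len",np.linalg.norm(e,axis=1).round(1),"ang",np.degrees(np.arctan2(e[:,1],e[:,0])).round(1))
show("stand",f([(188,122),(393,95),(427,384),(234,410)],.045))
show("radio",f([(220,203),(351,193),(370,383),(240,396)],.108))
print("knob",f([(301,357)],.117),"ant",f([(287,243)],.136))
G=cv2.cvtColor(d["color"],cv2.COLOR_RGB2GRAY)[110:270,240:400]; cv2.imwrite("pics/w2g.png",cv2.resize(cv2.convertScaleAbs(G,alpha=4,beta=-60),None,fx=3.75,fy=3.75,interpolation=cv2.INTER_CUBIC))
E
```

```text
stand [[377.8, -200.8], [438.9, -197.4], [444.5, -288.0], [383.4, -291.9]] centre [ 411.1 -244.5]
 len [61.2 90.8 61.2 91.3] ang [   3.2  -86.4 -176.3   93.5]
radio [[390.1, -215.3], [422.2, -215.3], [424.0, -264.5], [390.6, -265.5]] centre [ 406.7 -240.2]
 len [32.2 49.3 33.4 50.2] ang [ 1.000e-01 -8.800e+01 -1.783e+02  9.060e+01]
knob [[ 407.06846635 -253.40212702]] ant [[ 406.28755696 -220.75430524]]
```

View pics/w2g.png

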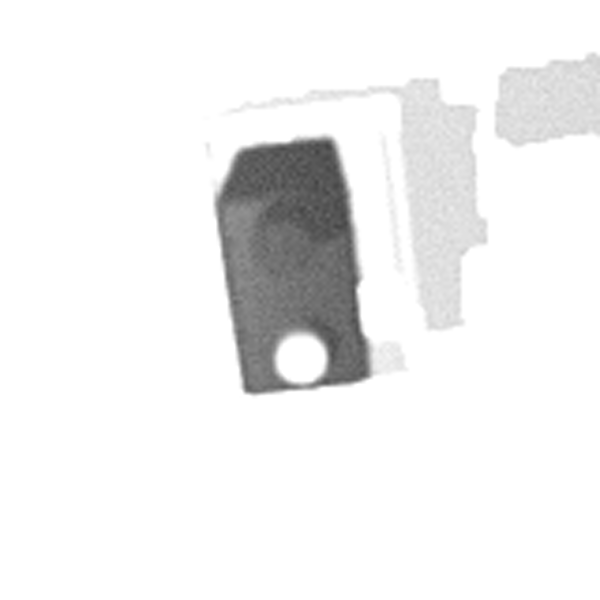

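Emit:
send_rows(steps=[1,-0.08,-0.1,0,0,1,0,0,0,-5.3,1,0,0,3.5,0,1,0,0,3.5,0,1,0,0,3.5,0,1,0,0,3,0,1,0,0,2,0,1,0,0,1.0,0,1,0,0,1.0,0,1,0,0,0,0])

```text
clock: 11.1
position: [0.4074, -0.2381, 0.0712]
ee_rot: [-0.001, 0.699, 0.715, 0.0]
contact_force: [-0.1, -0.1, 0.6]
width: 0.0856
gripper_force: 0.0
```

Emit:
send_rows(steps=[-1,0,0,0,0,-1,0,0,0,0,-1,0,0,0,0,-1,0,0,0,0,-1,0,0,0,0,-1,0,0,0,0,-1,0,0,0,0,-1,0,0,0,0])

```text
clock: 11.9
position: [0.4075, -0.2393, 0.0725]
ee_rot: [0.001, 0.7, 0.715, 0.0]
contact_force: [-1.6, -0.3, 5.5]
width: 0.0338
gripper_force: 39.5
```

Emit:
send_rows(steps=[-1,0,0,-0.3,0,-1,0,0,-0.7,0,-1,0,0,-1.5,0,-1,0,0,-2.5,0,-1,0,0,-3,0,-1,0,0,-3,0,-1,0,0,-2,0,-1,0,0,-1,0,-1,0,0,0,0])

```text
clock: 12.8
position: [0.4077, -0.2393, 0.2128]
ee_rot: [0.001, 0.7, 0.715, 0.0]
contact_force: [0.6, -0.2, -4.4]
width: 0.0336
gripper_force: 40.0
```

Emit:
send_rows(steps=[-1,1.43,1.96,0,0,-1,2.15,2.94,0,0,-1,2.87,3.92,0,0,-1,2.87,3.92,0,0,-1,2.15,2.94,0,0,-1,1.43,1.96,0,0,-1,1.43,1.96,0,0,-1,0,0,0,4,-1,0,0,0,4.1,-1,0,0,0,0,-1,0,0,0,0])

```text
clock: 13.9
position: [0.5994, -0.0913, 0.2102]
ee_rot: [-0.001, 0.748, 0.664, -0.001]
contact_force: [-0.2, -0.5, -2.4]
width: 0.0338
gripper_force: 40.2
```

```bash
python3 - <<'E'
from h import *
P=pose();print(P.round(4)); d=cam("wrist"); np.save("w3.npy",d,allow_pickle=True); d["color"]=cv2.convertScaleAbs(d["color"],alpha=1.8,beta=10);save(d,"w3",(220,110,420,310),3)
print(tool(600.3-P[0,3]*1e3,-91.6-P[1,3]*1e3))
E
```

```text
[[ 1.184e-01  9.930e-01 -2.800e-03  5.994e-01]
 [ 9.930e-01 -1.184e-01  9.000e-04 -9.130e-02]
 [ 5.000e-04 -2.900e-03 -1.000e+00  2.102e-01]
 [ 0.000e+00  0.000e+00  0.000e+00  1.000e+00]]
[-0.02  0.09 -0.  ]
```

View pics/w3.png

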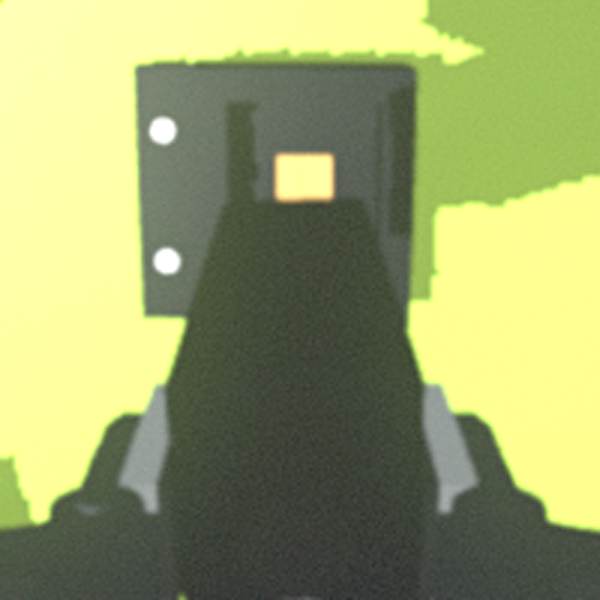

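The radio hangs square over the empty cup: the rim is at (137–415, 65) in the crop, the lamps at (163,131) and (167,261), and the radio is centred at x≈297. Next I lower it.

Emit:
send_rows(steps=[-1,0,0.1,1,0,-1,0,0,2.5,0,-1,0,0,3,0,-1,0,0,2.5,0,-1,0,0,1.5,0,-1,0,0,1,0,-1,0,0,0.5,0,-1,0,0,0.4,0,-1,0,0,0.2,0,-1,0,0,0,0])

```text
clock: 14.95
position: [0.6015, -0.0917, 0.0862]
ee_rot: [0.0, 0.748, 0.663, 0.0]
contact_force: [-0.1, 0.3, -2.8]
width: 0.0339
gripper_force: 40.2
```

Emit:
send_rows(steps=[-1,0,0,0.2,0,-1,0,0,0.15,0,-1,0,0,0.1,0,-1,0,0,0,0])

```text
clock: 15.35
position: [0.6013, -0.0915, 0.0817]
ee_rot: [0.0, 0.748, 0.663, 0.0]
contact_force: [-0.2, 0.1, -1.1]
width: 0.0339
gripper_force: 40.4
```

Emit:
send_rows(steps=[-1,0,0,0.1,0,-1,0,0,0,0])

```text
clock: 15.55
position: [0.6013, -0.0915, 0.0816]
ee_rot: [0.0, 0.748, 0.663, 0.0]
contact_force: [-1.9, -0.0, 4.6]
width: 0.0334
gripper_force: 41.0
```

Emit:
send_rows(steps=[-0.2,0,0,0,0,0.2,0,0,0,0,0.6,0,0,0,0,1,0,0,0,0,1,0,0,0,0,1,0,0,0,0,1,0,0,-2,0,1,0,0,-4,0,1,0,0,-4.5,0,1,0,0,-4.5,0,1,0,0,-4,0])

```text
clock: 16.65
position: [0.6012, -0.0916, 0.2727]
ee_rot: [0.001, 0.748, 0.663, 0.0]
contact_force: [1.1, -0.8, -0.7]
width: 0.0856
gripper_force: 0.0
```

Emit:
send_rows(steps=[1,3.86,-2.61,0,0,1,3.86,-2.61,0,0,1,3.86,-2.61,0,0,1,3.86,-2.61,0,0,1,3.86,-2.61,0,0,1,3.86,-2.61,0,0,1,3.86,-2.61,0,0,1,3.86,-2.61,0,0,1,0,0,0,0,1,0,0,0,0])

```text
clock: 17.65
position: [0.4304, 0.2407, 0.2704]
ee_rot: [0.0, 0.747, 0.665, 0.0]
contact_force: [-0.1, -0.0, 0.1]
width: 0.0855
gripper_force: 0.0
```

```bash
python3 - <<'E'
from h import *
print(pose().round(4)); d=cam("wrist"); np.save("w4.npy",d,allow_pickle=True); d["color"]=cv2.convertScaleAbs(d["color"],alpha=1.8,beta=10);save(d,"w4",(240,110,400,270),3.75)
E
```

```text
[[ 1.169e-01  9.931e-01  6.000e-04  4.304e-01]
 [ 9.931e-01 -1.169e-01 -5.000e-04  2.407e-01]
 [-4.000e-04  7.000e-04 -1.000e+00  2.704e-01]
 [ 0.000e+00  0.000e+00  0.000e+00  1.000e+00]]
```

View pics/w4.png

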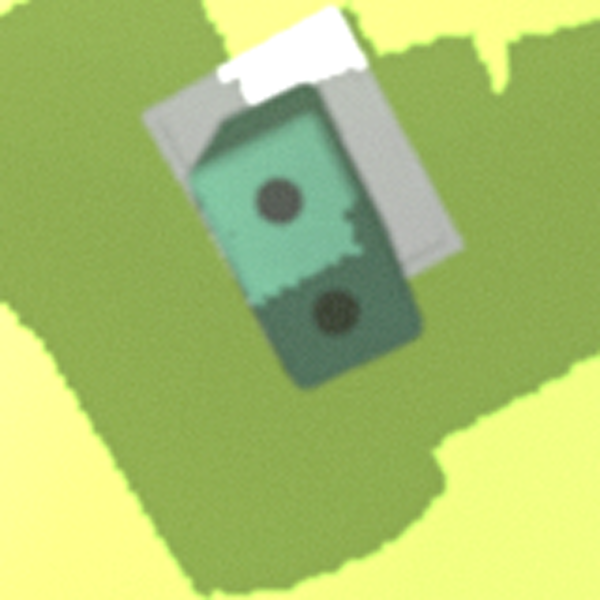

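The meter's top corners in the crop are about (192,172), (316,112), (423,330) and (303,388), with the sockets at (279,201) and (336,312). The tray's rim corners are (143,117), (340,8) and (461,245).

```bash
python3 - <<'E'
from h import *
d=np.load("w4.npy",allow_pickle=True).item()
f=lambda p,z:world(d,np.array(p)/3.75+[240,110],z)[:,:2]*1000
def show(n,c):
    print(n,c.round(1).tolist(),"centre",c.mean(0).round(1)); e=np.diff(np.vstack([c,c[:1]]),axis=0); print(" len",np.linalg.norm(e,axis=1).round(1),"ang",np.degrees(np.arctan2(e[:,1],e[:,0])).round(1))
show("meter",f([(192,172),(316,112),(423,330),(303,388)],.129))
s=f([(279,201),(336,312)],.129); print("sockets",s,s.mean(0))
show("tray",f([(143,117),(338,7),(461,245)],.014)); print(f([(143,117),(461,245)],.014).mean(0))
E
```

```text
meter [[407.6, 272.9], [439.6, 283.9], [460.4, 225.8], [428.2, 214.0]] centre [434.  249.1]
 len [33.8 61.7 34.3 62.4] ang [  19.   -70.3 -159.8  109.3]
sockets [[428.01405373 263.0485508 ]
 [438.87299519 233.13731034]] [433.44352446 248.09293057]
tray [[381.2, 278.4], [452.0, 307.7], [485.9, 220.5]] centre [439.7 268.9]
 len [ 76.7  93.6 119.7] ang [ 22.5 -68.8 151. ]
[433.52839971 249.45543665]
```

Emit:
send_rows(steps=[1,0.82,0.24,0,0,1,0,0,0,-6.6,1,0,0,0,-6.6,1,0,0,0,-6.6,1,0,0,0,-6.7,1,0,0,0,0,1,0,0,3.5,0,1,0,0,3.5,0,1,0,0,3.5,0,1,0,0,3,0])

```text
clock: 18.7
position: [0.4345, 0.2471, 0.1337]
ee_rot: [-0.0, 0.578, 0.816, -0.0]
contact_force: [0.4, -0.1, -0.5]
width: 0.0852
gripper_force: 0.0
```

Emit:
send_rows(steps=[1,0,0,2,0,1,0,0,1.3,0,1,0,0,1.0,0,1,0,0,0,0,-1,0,0,0,0,-1,0,0,0,0,-1,0,0,0,0,-1,0,0,0,0,-1,0,0,0,0,-1,0,0,0,0,-1,0,0,0,0,-1,0,0,0,0])

```text
clock: 19.9
position: [0.4346, 0.248, 0.0931]
ee_rot: [0.0, 0.576, 0.817, 0.001]
contact_force: [-0.6, -1.1, 5.5]
width: 0.0374
gripper_force: 40.8
```

Emit:
send_rows(steps=[-1,0,0,-0.3,0,-1,0,0,-0.7,0,-1,0,0,-1.5,0,-1,0,0,-2.5,0,-1,0,0,-3,0,-1,0,0,-3,0,-1,0,0,-2,0,-1,0,0,0,0,-1,0,0,0,8,-1,0,0,0,8,-1,0,0,0,0])

```text
clock: 21.0
position: [0.4332, 0.2474, 0.2207]
ee_rot: [-0.001, 0.684, 0.729, -0.001]
contact_force: [-0.4, 0.1, -2.7]
width: 0.0374
gripper_force: 40.9
```

```bash
python3 - <<'E'
from h import *
d=cam("top"); a=cv2.imread("pics/top0.png")[225:268,385:447]; b=d["color"][225:268,385:447,::-1]
cv2.imwrite("pics/cmp.png",cv2.resize(np.hstack([a,b]),None,fx=6,fy=6,interpolation=cv2.INTER_CUBIC))
for im in(a,b):
    m=cv2.inRange(cv2.cvtColor(im,cv2.COLOR_BGR2HSV),(0,0,0),(180,110,255)); c=max(cv2.findContours(m,0,2)[0],key=cv2.contourArea)
    print(rect(world(d,c[:,0,:]+[385,225],.045)))
P=pose(); print(P.round(4)); print(tool(414.1-P[0,3]*1e3,-244.3-P[1,3]*1e3))
E
```

```text
(array([ 410. , -243.5]), array([67.4, 97.9]), 3.81)
(array([ 410.1, -243.6]), array([67.4, 98.2]), 3.48)
[[-6.590e-02  9.978e-01 -2.600e-03  4.333e-01]
 [ 9.978e-01  6.590e-02 -1.000e-03  2.475e-01]
 [-8.000e-04 -2.700e-03 -1.000e+00  2.208e-01]
 [ 0.000e+00  0.000e+00  0.000e+00  1.000e+00]]
[-48.95  -5.16   0.05]
```

View pics/cmp.png

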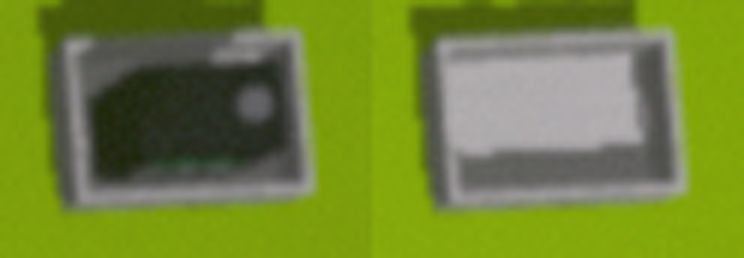

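The left half shows the stand before and the right half shows it now, empty. It hasn't moved, with its rim at the same pixels. Next I carry the meter over.

Emit:
send_rows(steps=[-1,-2.45,-0.47,0,0,-1,-4,-0.47,0,0,-1,-4.9,-0.47,0,0,-1,-4.9,-0.47,0,0,-1,-4.9,-0.47,0,0,-1,-4.9,-0.47,0,0,-1,-4.9,-0.47,0,0,-1,-4.9,-0.47,0,0,-1,-4.9,-0.47,0,0,-1,-4.2,-0.47,0,0,-1,-3,-0.46,0,0,-1,-1,0,0,0])

```text
clock: 22.25
position: [0.413, -0.2471, 0.2214]
ee_rot: [-0.0, 0.685, 0.729, -0.001]
contact_force: [0.1, -0.1, -3.2]
width: 0.0374
gripper_force: 41.0
```

Emit:
send_rows(steps=[-1,0,0,0,0,-1,0,0,0,0])

```text
clock: 22.45
position: [0.4133, -0.2425, 0.2217]
ee_rot: [-0.001, 0.684, 0.729, 0.001]
contact_force: [-0.7, -0.3, -3.1]
width: 0.0376
gripper_force: 41.0
```

```bash
python3 - <<'E'
from h import *
P=pose(); print(P.round(4)); print(tool(414.1-P[0,3]*1e3,-244.3-P[1,3]*1e3))
d=cam("wrist"); d["color"]=cv2.convertScaleAbs(d["color"],alpha=1.5,beta=5);save(d,"w5",(220,90,420,290),3)
E
```

```text
[[-6.420e-02  9.979e-01 -1.000e-03  4.133e-01]
 [ 9.979e-01  6.420e-02  2.400e-03 -2.425e-01]
 [ 2.400e-03 -9.000e-04 -1.000e+00  2.217e-01]
 [ 0.000e+00  0.000e+00  0.000e+00  1.000e+00]]
[-0.18  0.07 -0.  ]
```

View pics/w5.png

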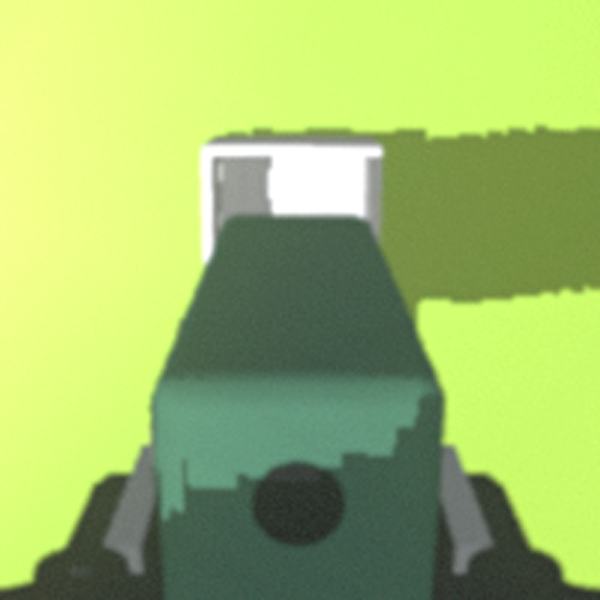

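The meter's bottom edge runs from (228,217) to (370,217), centred over the stand's rim at (203–383, 145). It sits slightly right of centre, as I intended to give the dial room. Next I descend, slowing inside the rim.

Emit:
send_rows(steps=[-1,-0.18,0.07,0,0,-1,0,0,2,0,-1,0,0,3,0,-1,0,0,2,0,-1,0,0,0.7,0,-1,0,0,0,0])

```text
clock: 23.1
position: [0.4142, -0.2446, 0.1447]
ee_rot: [-0.001, 0.684, 0.73, 0.0]
contact_force: [-0.0, 0.1, -3.3]
width: 0.0375
gripper_force: 41.0
```

Emit:
send_rows(steps=[-1,0,0,0.7,0,-1,0,0,0.7,0,-1,0,0,0.7,0,-1,0,0,0.7,0,-1,0,0,0.7,0,-1,0,0,0.6,0,-1,0,0,0.4,0,-1,0,0,0.2,0,-1,0,0,0,0])

```text
clock: 24.0
position: [0.4143, -0.2456, 0.098]
ee_rot: [-0.0, 0.684, 0.729, 0.0]
contact_force: [-0.5, -0.2, -3.1]
width: 0.0377
gripper_force: 41.2
```

No lateral force. I'll creep the last 6 mm.

Emit:
send_rows(steps=[-1,0,0,0.2,0,-1,0,0,0.2,0,-1,0,0,0.1,0,-1,0,0,0.1,0,-1,0,0,0,0])

```text
clock: 24.5
position: [0.4145, -0.2457, 0.0923]
ee_rot: [0.0, 0.684, 0.729, 0.0]
contact_force: [-0.1, -0.7, -2.6]
width: 0.0375
gripper_force: 41.1
```

Emit:
send_rows(steps=[-1,0,0,0.1,0,-1,0,0,0,0])

```text
clock: 24.7
position: [0.4145, -0.2457, 0.0922]
ee_rot: [0.0, 0.684, 0.729, 0.0]
contact_force: [-1.1, 1.8, 5.0]
width: 0.0375
gripper_force: 41.9
```

Emit:
send_rows(steps=[-0.2,0,0,0,0,0.2,0,0,0,0,0.6,0,0,0,0,1,0,0,0,0,1,0,0,0,0,1,0,0,0,0,1,0,0,-2,0,1,0,0,-4,0,1,0,0,-4,0,1,0,0,-4,0,1,0,0,-4,0])

```text
clock: 25.8
position: [0.4142, -0.2455, 0.2729]
ee_rot: [0.0, 0.684, 0.729, 0.0]
contact_force: [-0.6, -0.8, 0.1]
width: 0.0859
gripper_force: 0.0
```

Emit:
send_rows(steps=[1,3.8,2.34,0,0,1,3.8,2.34,0,0,1,3.8,2.34,0,0,1,3.8,2.34,0,0,1,3.8,2.34,0,0,1,3.8,2.34,0,0,1,3.8,2.34,0,0,1,3.8,2.34,0,0,1,3.8,2.34,0,0,1,3.8,2.34,0,0,1,0,0,0,8,1,0,0,0,0])

```text
clock: 27.0
position: [0.6241, 0.1496, 0.2703]
ee_rot: [-0.0, 0.733, 0.68, -0.001]
contact_force: [0.2, -0.0, 0.1]
width: 0.0852
gripper_force: 0.0
```

Emit:
send_rows(steps=[1,0,0,0,0])

```text
clock: 27.1
position: [0.6237, 0.148, 0.271]
ee_rot: [-0.0, 0.733, 0.681, -0.0]
contact_force: [0.9, -0.4, 0.1]
width: 0.0852
gripper_force: 0.0
```

```bash
python3 - <<'E'
from h import *
P=pose(); print(P.round(4)); print(tool(622.9-P[0,3]*1e3,148.2-P[1,3]*1e3))
d=cam("wrist"); np.save("w6.npy",d,allow_pickle=True)
E
```

```text
[[ 7.380e-02  9.973e-01 -9.000e-04  6.237e-01]
 [ 9.973e-01 -7.380e-02 -5.000e-04  1.480e-01]
 [-6.000e-04 -8.000e-04 -1.000e+00  2.710e-01]
 [ 0.000e+00  0.000e+00  0.000e+00  1.000e+00]]
[ 0.01 -0.08  0.  ]
```

Emit:
send_rows(steps=[1,0,-0.08,4,0,1,0,0,4,0,1,0,0,4,0,1,0,0,4,0,1,0,0,3,0,1,0,0,1.5,0,1,0,0,1,0,1,0,0,0.7,0,1,0,0,0,0])

```text
clock: 28.05
position: [0.6231, 0.1479, 0.0493]
ee_rot: [-0.0, 0.734, 0.679, -0.0]
contact_force: [-0.8, 0.5, 0.8]
width: 0.0851
gripper_force: 0.0
```

Emit:
send_rows(steps=[-1,0,0,0,0,-1,0,0,0,0,-1,0,0,0,0,-1,0,0,0,0,-1,0,0,0,0,-1,0,0,0,0,-1,0,0,0,0,-1,0,0,0,0])

```text
clock: 28.85
position: [0.6235, 0.1486, 0.0501]
ee_rot: [0.0, 0.734, 0.68, 0.001]
contact_force: [-0.5, 0.6, 5.5]
width: 0.0318
gripper_force: 40.6
```

Emit:
send_rows(steps=[-1,0,0,-0.3,0,-1,0,0,-0.7,0,-1,0,0,-2,0,-1,0,0,-3,0,-1,0,0,-3,0,-1,0,0,-3,0,-1,0,0,-1,0,-1,0,0,0,-6.4,-1,0,0,0,-6.4,-1,0,0,0,-6.4,-1,0,0,0,-6.4])

```text
clock: 29.95
position: [0.6224, 0.1483, 0.1779]
ee_rot: [-0.001, 0.563, 0.826, -0.001]
contact_force: [1.1, 0.3, -2.0]
width: 0.0316
gripper_force: 39.9
```

Emit:
send_rows(steps=[-1,1.95,-1.69,0,0,-1,2.93,-2.53,0,0,-1,3.25,-2.81,0,0,-1,3.25,-2.81,0,0,-1,2.93,-2.53,0,0,-1,1.95,-1.69,0,0,-1,0,0,0,0,-1,0,0,0,0])

```text
clock: 30.75
position: [0.4328, 0.2491, 0.1788]
ee_rot: [0.0, 0.564, 0.826, -0.0]
contact_force: [1.1, 0.5, -2.0]
width: 0.032
gripper_force: 40.1
```

```bash
python3 - <<'E'
from h import *
P=pose(); print(P.round(4)); print(tool(433.5-P[0,3]*1e3,249.3-P[1,3]*1e3))
d=cam("wrist"); d["color"]=cv2.convertScaleAbs(d["color"],alpha=1.5,beta=5);save(d,"w7",(220,90,420,290),3)
E
```

```text
[[-3.631e-01  9.317e-01 -1.000e-04  4.328e-01]
 [ 9.317e-01  3.631e-01 -6.000e-04  2.491e-01]
 [-5.000e-04 -3.000e-04 -1.000e+00  1.788e-01]
 [ 0.000e+00  0.000e+00  0.000e+00  1.000e+00]]
[-0.    0.07 -0.  ]
```

View pics/w7.png

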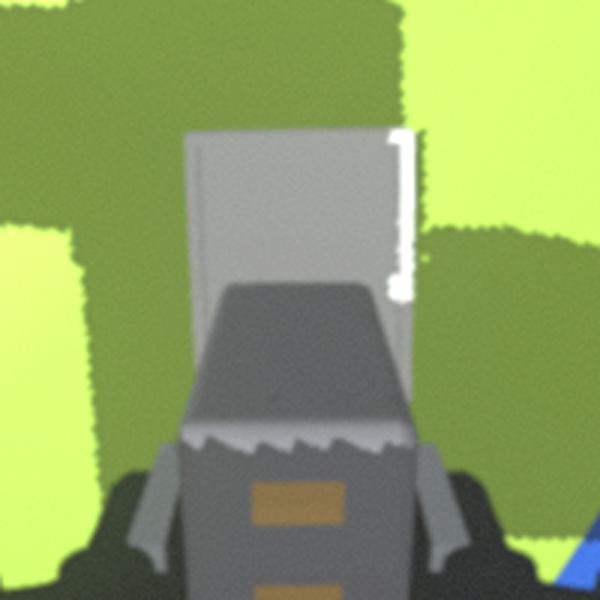

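The battery, centred at x≈297 in the crop, hangs square over the empty tray (x 185–415). Next I lower it.

Emit:
send_rows(steps=[-1,0,0.07,2,0,-1,0,0,3,0,-1,0,0,3,0,-1,0,0,2,0,-1,0,0,1,0,-1,0,0,0.6,0,-1,0,0,0.4,0,-1,0,0,0.3,0,-1,0,0,0.1,0,-1,0,0,0.1,0,-1,0,0,0,0])

```text
clock: 31.9
position: [0.4341, 0.2495, 0.0547]
ee_rot: [0.0, 0.565, 0.825, 0.0]
contact_force: [-0.0, -0.3, -2.1]
width: 0.0313
gripper_force: 40.2
```

Emit:
send_rows(steps=[-1,0,0,0.15,0,-1,0,0,0.1,0,-1,0,0,0.1,0,-1,0,0,0,0])

```text
clock: 32.3
position: [0.4339, 0.2494, 0.0511]
ee_rot: [0.0, 0.565, 0.825, 0.0]
contact_force: [-1.0, -0.6, 1.3]
width: 0.0314
gripper_force: 40.5
```

Emit:
send_rows(steps=[-1,0,0,0.05,0,-1,0,0,0,0])

```text
clock: 32.5
position: [0.4339, 0.2494, 0.0511]
ee_rot: [0.0, 0.565, 0.825, 0.0]
contact_force: [-1.4, -0.6, 6.0]
width: 0.0316
gripper_force: 41.1
```

Emit:
send_rows(steps=[-0.2,0,0,0,0,0.2,0,0,0,0,0.6,0,0,0,0,1,0,0,0,0,1,0,0,0,0,1,0,0,0,0,1,0,0,-2,0,1,0,0,-4,0,1,0,0,-5,0,1,0,0,-5,0,1,0,0,-4,0,1,0,0,0,0])

```text
clock: 33.7
position: [0.4372, 0.2507, 0.2566]
ee_rot: [0.004, 0.565, 0.825, 0.006]
contact_force: [1.1, -0.7, -0.3]
width: 0.0854
gripper_force: 0.0
```

```bash
python3 - <<'E'
from h import *
d=cam("side"); save(d,"s2",(210,100,480,360),2.2)
E
```

```text
(no output)
```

View pics/s2.png

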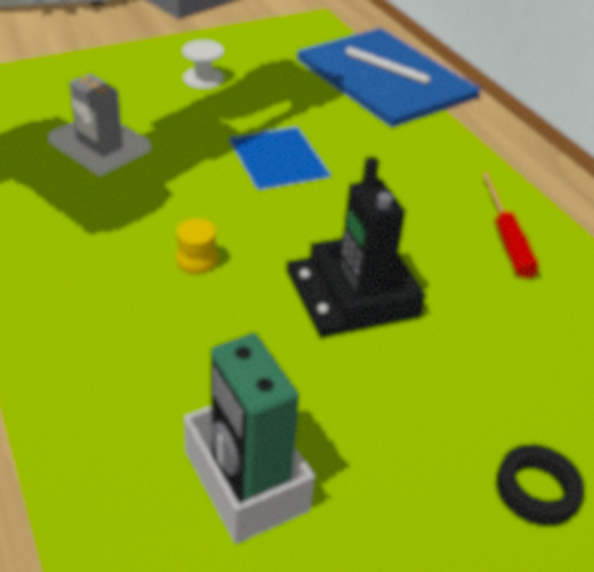

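The picture shows all three devices upright in their places: battery at (97,120), radio at (370,230) and meter at (255,420). The tape, bobbin and tub haven't been disturbed.

```bash
python3 -c "from rig import *; print(sign_off())"
```

```text
the job is handed in; nothing more can be done
None
```

The radio is in the charger cup, the multimeter in the aluminium stand and the battery pack in the white tray, each upright and set down onto the floor of its place; the job was handed in at about 34 s with the bystanders untouched.

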